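# Tuck a control-box cover under its drip flap and hold it shut

### The arm

A 6-joint arm with a two-finger parallel gripper is mounted at the origin on a cart in front of the work surface, level with it; the furniture and walls round the work are solid. World frame = base frame: x ahead of the robot, y to its left, z up, the work surface at z = 0. Lengths are in m, angles in rad, forces in N, time in s.
With the tool pointing down it reaches from about 0.425 to 0.95 m from the base axis. Payload 3.5 kg.
Tool frame: the origin (TCP) lies at the very end of the fingers, on their centre line; the grasp point (between the pads) lies 19 mm behind it (ctrl.grip_point_offset is the distance from the TCP to the grasp point, in m); z points along the fingers, y is the line along which they close (so a half turn about z gives the same grasp; the last joint's range is limited). The gripper opens to 85 mm and grips with 20 to 120 N. Pads are 22 mm wide; open, the fingers measure 114 mm over their backs; the gripper's body (76 mm by 85 mm) begins 54 mm behind the grasp point. The pads swing forward as they close: fully open they stand 13 mm farther back than shut.
Start: joints at [1.172, 0.286, 1.577, -0, 1.279, -0.15], TCP at [0.166, 0.654, 0.209] pointing down, gripper open.
Joint ranges: [-2.77, 2.77], [-0.9, 2.22], [0.21, 2.48], [-1.53, 4.67], [0.24, 2.81], [-2.84, 2.84]. Speed limits (rad/s): [2.79, 2.79, 3.14, 3.14, 3.14, 3.14].

### API

Orientations are given as a unit quaternion [x, y, z, w].
In Python, from plant import ctrl gives the robot as it stands. The module is installed in compiled form; this text tells all that it offers.
- The arm moves only by the shell command python3 -m pendant 'ROWS' [OPENING] [FORCE]. ROWS is JSON, a list of rows, each an object of numbers: "dx", "dy", "dz": the shift along the tool's x, y, z in cm; "twist": the turn about the tool's z in degrees. A call has 1 to 10 rows; each row is the pose to reach, as a shift and turn from the pose commanded when the call began, along the tool's axes at that moment; what a row does not reach only later rows make up. A row lasts 1/8 s, in which the tool goes at most 62.5 mm and 10.7 degrees, less where a joint would pass 70% of its speed; a pose out of reach is approached as far as the arm can. A call with a gripper value outside its range is refused whole. OPENING is the opening in per cent of the stroke, from 0 (shut) to 100 (fully open), set as the call begins (- or left out, the last holds). The fingers move at their own pace and stop on an object; FORCE is the grip in N (left out, the last holds). Time passes only in rows, so rows that repeat a pose let the fingers close. It gives the time, the measured TCP pose, the force, the opening and the grip force at its end, in the units of the state.
- ctrl.get_state(): the state, without advancing time (a new reading comes with each control period).
- ctrl.read_camera(name): name is "scene" or "top" or "wrist"; returns a dict with "img" (384x512x3 uint8, red, green, blue), "depth" (384x512 float32, m along the optical axis (not along the pixel's ray), 0 where there is no reading), "camera_matrix" (3x3 intrinsics, pixels), "xyz" and "rotation" of the camera in the world; the wrist camera has in their place "tool_from_camera" (4x4, takes a point from camera to tool coordinates, whose origin is the TCP and whose axes are the flange's). Camera axes: x right, y up, looking along -z (the intrinsics and any distortion apply to the point x, -y, -z); pixel columns grow to the right and rows downward; lengths in m; the calibration is good to about 2 mm. A picture is of the moment at which its call begins: read the wrist's pose just before it.
- ctrl.sign_off(): hands the job in; it is judged then, once.
The state is a dict: "time": time; "qpos": joint angles; "dq": joint speeds; "joint_efforts": joint torques, N m; "eef_pos": TCP position; "tcp_rot": TCP orientation; "contact_force": force on the tool from outside, world axes, zero at the start; "wrist_torque": the same for the moment, N m; "opening": opening from 0.0 (shut) to 1.0 (fully open); "finger_force": force on a finger pad.
Only numpy, scipy, OpenCV 4.12 (cv2) and the standard library are available. Lean on these libraries where they do the work, as an engineer would, in place of code of your own. Each camera call takes 0.05 s, during which the arm holds its last target. There are 200 camera calls.

### The job

Refit the loose cover plate on the open control box: slide its tongue edge flat in under the drip flap, without lifting the flap, until it is fully home against the end stop. Then press the cover down flat on its seat all over, pushing the sprung switch plunger in, and finish still holding it pressed there, because its two screws are yet to be driven. Leave the other things on the bench alone.

Things in the scene. Friction and masses are not known exactly. Their poses are not given: they have to be found in the camera images.
- control_box: Grey sheet-steel control box on its back, open side up, bolted to the worktop: 178 mm (its x) by 150 mm (y), seat at z = 60 mm, ears to y = +-96 mm, two cable glands on its front wall to x = -105 mm. Origin: centre of its underside; x points to the end with the drip flap (away from the robot, turned up to 0.25 rad), z up. The front end has no lip: the cover slides in from there along x.
- box_seat (a point): Point over the box's origin in the plane of its seat (z = 60 mm), the flat flange round the opening on which the cover lies; axes as the box. Guide lips 8 mm high over the seat stand along both sides: inner faces at y = +-67 mm from x = -20 to 81 mm, flared outward from there to x = -41 mm. A cross wall at x = 75 mm, 7.5 mm high over the seat, is the end stop.
- flap_lip (a point): Middle of the lower front edge of the closed drip flap (point fixed to the box at x = 40, y = 0, z = 68 mm). The slot under the closed flap is 8 mm high over the seat, 134 mm wide and 35 mm deep from here to the end stop.
- drip_flap (a joint): Hinge angle of the drip flap, a grey steel sheet 43 mm deep (x) and 150 mm wide across the far end of the box, top at about z = 73 mm, hinged along x = 83 mm; 0 = closed, resting on the guide lips, grows as its front edge lifts. It is light: 0.12 kg and a weak spring hold it down.
- switch_plunger (a joint): Travel (m) of the cover switch's plunger, a white round-headed pin 12 mm across in the front flange (box x = -63, y = 0 mm), standing 6 mm over the seat when free; 0 = free, 0.006 = pushed level with the seat. Its spring pushes up with 4 N free and 6 N level: more than the cover's weight can hold down.
- cover: Loose cover lying on the worktop: aluminium plate 5 mm thick, 150 mm long (its x), 126 mm wide, about 0.3 kg, black strap handle on top. Origin: centre of the plate's underside; x points to the tongue edge, z up. The last 12 mm there (x = 63 to 75 mm) are 108 mm wide; two screw holes lie at the other end (x = -66, y = +-50 mm). When home, its origin lies on point box_seat, axes as the box.
- cover_handle (a point): Middle of the handle's grip bar (cover x = -4, y = 0, z = 29 mm). The bar runs along the cover's y, is 10 mm wide (x), 14 mm high, free for 76 mm between its feet, with 17 mm clear between bar and plate.
- cover_tongue (a point): Middle of the tongue edge at the underside (cover x = 75 mm, y = 0, z = 0).
- cover_front (a point): Middle of the opposite, front edge at the underside (cover x = -75 mm, y = 0, z = 0).
- screwdriver: Bystander: orange screwdriver 195 mm long, lying down.
- brass_union: Bystander: brass pipe fitting 34x39x43 mm, standing.
- tape_reel: Bystander: reel of thread tape 62 mm across, 19 mm high.
- lever_valve: Bystander: small brass ball valve with a lever, 121x31x46 mm.
- hex_keys: Bystander: set of hex keys in a black holder, 184 mm long.

How it is judged:
At the end, for the whole second after the job is handed in: Tongue edge under the closed flap (below 0.04 rad) and within 6 mm of the end stop; both end edges within 2 mm of the seat, plate level within 0.025 rad; plunger in by over 4.5 mm; cover still; the fingers still on it with over 2 N (x of cover_tongue in the frame of control_box above 0.069 m and z of each of cover_tongue, cover_front in the frame of control_box below 0.062 m and x of cover_front in the frame of control_box below -0.069 m and angle between the z axis of cover and the z axis of control_box, either way round below 0.025 rad and value of joint switch_plunger above 0.0045 m and value of joint drip_flap below 0.04 rad and contact force between the fingers and cover above 2 N and linear speed of cover below 0.01 m/s); the arm keeps its last pose, push and grip.
It fails at once if the drip flap is lifted (more than 0.08 rad, about 3.5 mm at its front edge) (value of joint drip_flap above 0.08 rad).
It fails at once if a bystander on the bench is moved by more than 30 mm (distance of any of screwdriver, brass_union, tape_reel, lever_valve, hex_keys from where it was at the start of the episode above 0.03 m).
It also fails if it takes over 42 s, if anything falls off the work surface, if the arm or the gripper's body presses on something with over 40 N, if the wrist force passes 120 N, or if a joint passes its speed limit or range.

## Working session

There is one attempt and no reset: what is moved stays moved. The work goes in short steps, Python scripts to look and compute and a shell command to move; the robot and the scene stay as the last step left them, time stands still between calls to the robot, and variables do not carry over. Pictures are saved under pics/ and viewed, at most 10 in all, crops included, and the job is handed in when it is done.

```bash
mkdir -p pics
cat > h.py <<'E'
import numpy as np,cv2
from scipy.spatial.transform import Rotation as R
from plant import ctrl
def cam(name):
    s=ctrl.get_state(); c=ctrl.read_camera(name)
    if name=="wrist":
        T=np.eye(4);T[:3,:3]=R.from_quat(s["tcp_rot"]).as_matrix();T[:3,3]=s["eef_pos"]
        M=T@np.array(c["tool_from_camera"])
    else:
        M=np.eye(4);r=np.array(c["rotation"]);M[:3,:3]=r if r.shape==(3,3) else R.from_quat(r).as_matrix();M[:3,3]=c["xyz"]
    c["M"]=M;return c
def cloud(c):
    K=np.array(c["camera_matrix"]);d=c["depth"];v,u=np.mgrid[:d.shape[0],:d.shape[1]]
    p=np.stack([(u-K[0,2])/K[0,0]*d,-(v-K[1,2])/K[1,1]*d,-d],-1)
    return p@c["M"][:3,:3].T+c["M"][:3,3]
def ray(c,u,v,z):
    K=np.array(c["camera_matrix"]);r=c["M"][:3,:3]@np.array([(u-K[0,2])/K[0,0],-(v-K[1,2])/K[1,1],-1]);o=c["M"][:3,3]
    return o+r*(z-o[2])/r[2]
def save(c,f,s=1): cv2.imwrite("pics/"+f,cv2.resize(c["img"][:,:,::-1],None,fx=s,fy=s))
E
python3 - <<'E'
from h import *
s=ctrl.get_state();print({k:np.round(v,3) for k,v in s.items()},ctrl.grip_point_offset)
for n in("top","scene"):
    c=cam(n);save(c,n+"0.png",1.5);P=cloud(c);np.save(n+"P.npy",P);np.save(n+"I.npy",c["img"]);print(n,c["M"].round(3),np.array(c["camera_matrix"]).round(1).tolist())
    print(P[::48,::64].round(2).tolist() if n=="top" else "")
E
```

```text
{'time': np.float64(0.0), 'qpos': array([ 1.172,  0.287,  1.578,  0.   ,  1.279, -0.15 ]), 'dq': array([-0.   , -0.001, -0.002,  0.001, -0.001,  0.002]), 'joint_efforts': array([ 1.0000e-03, -4.0598e+01, -2.9263e+01, -0.0000e+00,  6.0000e-03,
       -0.0000e+00]), 'eef_pos': array([0.166, 0.654, 0.207]), 'tcp_rot': array([ 0.124,  0.992, -0.001, -0.   ]), 'contact_force': array([ 0.052, -0.318,  0.19 ]), 'wrist_torque': array([0.006, 0.022, 0.056]), 'finger_force': np.float64(0.0), 'opening': np.float64(1.001)} 0.0187
top [[ 0.027  0.988 -0.15   0.335]
 [-1.     0.025 -0.012  0.215]
 [-0.009  0.15   0.989  1.37 ]
 [ 0.     0.     0.     1.   ]] [[500.0, 0.0, 253.7], [0.0, 500.0, 192.4], [0.0, 0.0, 1.0]]
[[[0.83, 0.72, 0.49], [0.83, 0.6, 0.48], [0.83, 0.47, 0.5], [0.83, 0.35, 0.5], [0.84, 0.23, 0.49], [0.84, 0.11, 0.49], [0.84, -0.01, 0.49], [1.16, -0.34, -0.05]], [[0.95, 0.98, -0.0], [0.96, 0.8, -0.01], [0.87, 0.56, 0.18], [0.87, 0.39, 0.21], [0.96, 0.24, 0.01], [0.97, 0.05, 0.01], [1.16, -0.23, -0.39], [1.17, -0.47, -0.4]], [[0.8, 0.96, 0.01], [0.81, 0.78, -0.0], [0.73, 0.53, 0.23],
[... 401 characters left out ...]
 [0.64, -0.5, -0.52]], [[0.39, 0.92, 0.0], [0.39, 0.69, 0.15], [0.4, 0.57, 0.01], [0.41, 0.4, 0.0], [0.41, 0.22, -0.0], [0.42, 0.05, 0.0], [0.47, -0.32, -0.8], [0.46, -0.5, -0.54]], [[0.26, 0.91, 0.0], [0.27, 0.74, -0.0], [0.27, 0.56, 0.01], [0.28, 0.39, -0.0], [0.28, 0.22, 0.0], [0.29, 0.05, 0.04], [0.27, -0.32, -0.8], [0.28, -0.5, -0.56]], [[0.21, 0.64, 0.52], [0.03, 1.03, -0.8], [0.04, 0.75, -0.78], [0.05, 0.49, -0.81], [0.05, 0.22, -0.8], [0.11, -0.0, -0.41], [0.07, -0.32, -0.8], [0.1, -0.5, -0.57]]]
scene [[ 0.698  0.439 -0.566  0.045]
 [-0.716  0.414 -0.562 -0.31 ]
 [-0.012  0.798  0.603  0.621]
 [ 0.     0.     0.     1.   ]] [[426.3, 0.0, 255.3], [0.0, 426.3, 186.8], [0.0, 0.0, 1.0]]
```

View pics/top0.png

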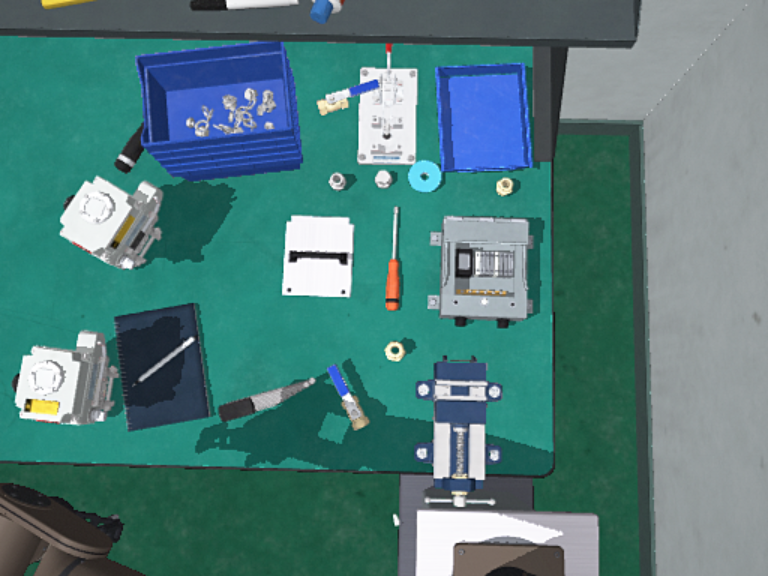

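View pics/scene0.png

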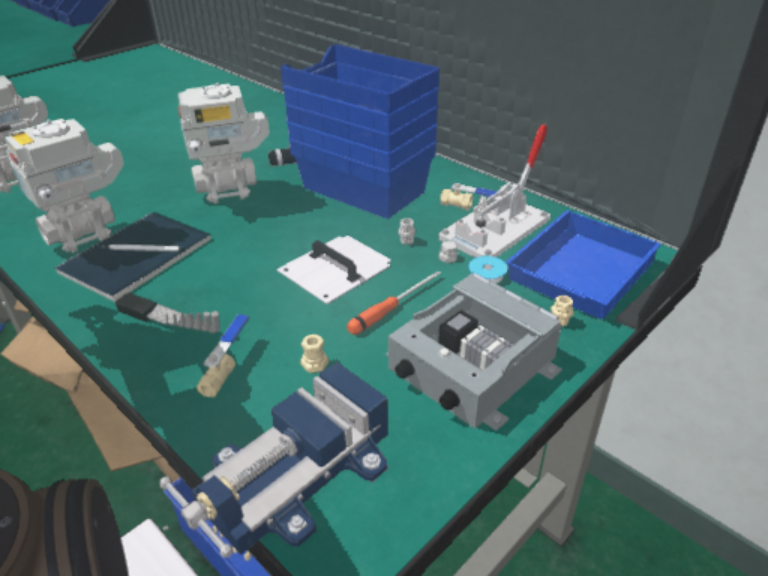

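The top view shows the cover at about px (318,256)/1.5, handle across it and screw holes toward the robot. The box is at (485,268)/1.5 with the flap at its far end and the plunger at (485,301)/1.5. The screwdriver lies between them, and a brass union is at (395,350)/1.5.

Run:
```python
from h import *
c=cam("top");P=cloud(c);I=c["img"].astype(int)
def reg(x0,x1,y0,y1):
    m=np.zeros(I.shape[:2],bool);m[int(y0/1.5):int(y1/1.5),int(x0/1.5):int(x1/1.5)]=1;return m
m=reg(272,365,205,308)&(I.min(2)>150)
px=np.argwhere(m)[:,::-1]
W=np.array([ray(c,u,v,.005) for u,v in px]);r=cv2.minAreaRect((W[:,:2]*1000).astype(np.float32));print("cover",r,len(px),"z",np.median(P[m][:,2]))
h=reg(272,365,230,285)&(I.max(2)<70); px=np.argwhere(h)[:,::-1]
W=np.array([ray(c,u,v,.036) for u,v in px]);r=cv2.minAreaRect((W[:,:2]*1000).astype(np.float32));print("handle",r,len(px),"z",np.percentile(P[h][:,2],[10,50,90]))
b=reg(420,545,200,335)
for lo,hi in((.068,.08),(.05,.08)):
    q=P[b&(P[...,2]>lo)&(P[...,2]<hi)];r=cv2.minAreaRect((q[:,:2]*1000).astype(np.float32));print("box",lo,r,len(q),np.median(q[:,2]))
p=reg(470,500,290,312)&(I.min(2)>200);px=np.argwhere(p)[:,::-1];print("plunger px",px.mean(0),len(px),ray(c,*px.mean(0),.065))
# bystanders
import itertools
for n,(x0,x1,y0,y1) in dict(scr=(380,405,200,315),union=(380,410,335,368)).items():
    q=P[reg(x0,x1,y0,y1)&(P[...,2]>.01)];print(n,q.min(0).round(3),q.max(0).round(3))
```

```text
cover ((601.6767578125, 350.8738098144531), (125.63323974609375, 149.927734375), 89.18895721435547) 2140 z 0.004158615358165418
handle ((593.2687377929688, 341.03057861328125), (115.5436782836914, 18.30194664001465), 87.2928237915039) 154 z [0.01161062 0.0333555  0.0379116 ]
box 0.068 ((590.41064453125, 50.06538009643555), (147.41357421875, 151.98077392578125), 88.67974853515625) 801 0.07110867200081739
box 0.05 ((579.0679321289062, 48.91393280029297), (151.53236389160156, 178.24282836914062), 89.13338470458984) 2375 0.06288881605538288
plunger px [322.33333333 199.61111111] 18 [0.51871982 0.05045594 0.065     ]
scr [0.335 0.2   0.01 ] [0.696 0.232 1.37 ]
union [0.335 0.188 0.01 ] [0.444 0.225 1.37 ]
```

```bash
python3 -m pendant '[{"dx":-4.9,"dy":-1.9,"twist":8},{"dx":-9.9,"dy":-3.7,"twist":16},{"dx":-14.8,"dy":-5.6,"twist":24},{"dx":-19.7,"dy":-7.5,"twist":32},{"dx":-24.6,"dy":-9.4,"twist":40},{"dx":-29.6,"dy":-11.2,"twist":48},{"dx":-34.5,"dy":-13.1,"twist":56},{"dx":-39.4,"dy":-15,"twist":64},{"dx":-44.4,"dy":-16.9,"twist":72},{"dx":-49.3,"dy":-18.7,"twist":76.6}]'
python3 -m pendant '[{"dx":0},{"dx":0},{"dx":0}]'
python3 - <<'E'
from h import *
c=cam("wrist");save(c,"w1.png",1.5);P=cloud(c);print(c["M"].round(3));np.save("P.npy",P)
I=c["img"].astype(int)
for n,m,z in(("plate",(I.min(2)>150)&(abs(P[...,2]-.005)<.012),.005),("bar",(I.max(2)<80)&(abs(P[...,2]-.034)<.008),.036)):
    k=cv2.morphologyEx(m.astype(np.uint8),cv2.MORPH_OPEN,np.ones((3,3)));px=np.argwhere(k)[:,::-1]
    W=np.array([ray(c,u,v,z)[:2] for u,v in px])*1000;print(n,len(px),np.median(P[k>0],0),cv2.minAreaRect(W.astype(np.float32)),W.min(0),W.max(0))
print({k:np.round(v,4) for k,v in ctrl.get_state().items()})
E
```

```text
[[ 0.247 -0.918 -0.309  0.086]
 [ 0.969  0.234  0.081  0.673]
 [-0.003 -0.319  0.948  0.373]
 [ 0.     0.     0.     1.   ]]
plate 76 [0.31104556 0.707558   0.01064146] ((325.83203125, 630.2501220703125), (175.60157775878906, 66.14557647705078), 77.78681182861328) [297.6559505  545.57739625] [376.73052008 722.91085778]$[0]: bad value
$[0]: bad value
  return _methods._mean(a, axis=axis, dtype=dtype,
  ret = um.true_divide(
Traceback (most recent call last):
cv2.error: OpenCV(4.12.0) /io/opencv/modules/imgproc/src/convhull.cpp:143: error: (-215:Assertion failed) total >= 0 && (depth == CV_32F || depth == CV_32S) in function 'convexHull'
```

```bash
python3 -m pendant '[{"dx":-4.9,"dy":-1.9,"dz":0,"twist":8},{"dx":-9.9,"dy":-3.7,"dz":0,"twist":16},{"dx":-14.8,"dy":-5.6,"dz":0,"twist":24},{"dx":-19.7,"dy":-7.5,"dz":0,"twist":32},{"dx":-24.6,"dy":-9.4,"dz":0,"twist":40},{"dx":-29.6,"dy":-11.2,"dz":0,"twist":48},{"dx":-34.5,"dy":-13.1,"dz":0,"twist":56},{"dx":-39.4,"dy":-15,"dz":0,"twist":64},{"dx":-44.4,"dy":-16.9,"dz":0,"twist":72},{"dx":-49.3,"dy":-18.7,"dz":0,"twist":76.6}]'
```

```text
time: 1.45
eef_pos: [0.5991, 0.3504, 0.2085]
tcp_rot: [0.713, 0.701, -0.0, -0.0]
contact_force: [0.7, 0.8, -0.7]
opening: 0.998
finger_force: 0.0
```

```bash
cat > w.py <<'E'
from h import *
c=cam("wrist");save(c,"w1.png",1.5);P=cloud(c)
I=c["img"].astype(int)
for n,m,z in(("plate",(I.min(2)>150)&(abs(P[...,2]-.005)<.012),.005),("bar",(I.max(2)<80)&(abs(P[...,2]-.034)<.008),.036)):
    k=cv2.morphologyEx(m.astype(np.uint8),cv2.MORPH_OPEN,np.ones((3,3)));px=np.argwhere(k)[:,::-1]
    if len(px)<5: print(n,"none");continue
    W=np.array([ray(c,u,v,z)[:2] for u,v in px])*1000;print(n,len(px),np.median(P[k>0],0),cv2.minAreaRect(W.astype(np.float32)),W.min(0),W.max(0))
print({k:np.round(v,4) for k,v in ctrl.get_state().items()})
E
python3 w.py
```

```text
plate 16078 [0.64014572 0.32602206 0.00547282] ((695.5133666992188, 293.3905334472656), (222.2725372314453, 513.3720703125), 83.15008544921875) [427.4043846  167.43602675] [938.91430044 412.71597002]
bar 403 [0.6428726  0.23261209 0.03599404] ((667.329345703125, 191.47535705566406), (342.9822692871094, 283.81268310546875), 68.86514282226562) [476.55476082  81.28211287] [834.84320627 400.91149099]
{'time': np.float64(1.5), 'qpos': array([ 0.3757,  0.3314,  1.5213, -0.0043,  1.2864,  0.4014]), 'dq': array([ 0.0435, -0.0358,  0.0547,  0.0228,  0.0166, -0.0243]), 'joint_efforts': array([ 9.22250e+00, -4.56607e+01, -2.69741e+01,  8.64500e-01,
        5.86400e-01,  3.11000e-02]), 'eef_pos': array([0.6043, 0.3456, 0.2083]), 'tcp_rot': array([7.157e-01, 6.984e-01, 3.000e-04, 2.400e-03]), 'contact_force': array([ 2.4393, -2.6632,  0.0194]), 'wrist_torque': array([-0.118 , -0.0165, -0.0583]), 'finger_force': np.float64(0.0), 'opening': np.float64(0.9997)}
```

View pics/w1.png

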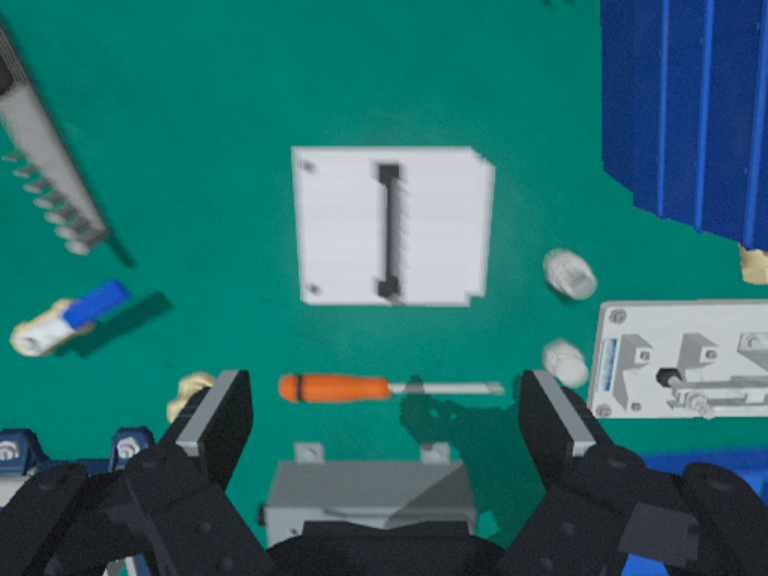

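The wrist image, taken while the arm was still settling, shows the cover at px (395,225)/1.5 with the handle bar along column 388. I'll settle the arm and measure inside that region.

```bash
python3 -m pendant '[{"dx":0,"dy":0,"dz":0,"twist":0},{"dx":0,"dy":0,"dz":0,"twist":0},{"dx":0,"dy":0,"dz":0,"twist":0}]'
python3 - <<'E'
from h import *
c=cam("wrist");P=cloud(c);s=ctrl.get_state();I=c["img"].astype(int)
g=np.zeros(I.shape[:2],bool);g[85:215,180:340]=1
for n,m,z in(("plate",g&(I.min(2)>120)&(abs(P[...,2]-.005)<.015),.005),("bar",g&(I.max(2)<90)&(abs(P[...,2]-.036)<.006),.036)):
    k=cv2.morphologyEx(m.astype(np.uint8),cv2.MORPH_OPEN,np.ones((3,3)));px=np.argwhere(k)[:,::-1]
    W=np.array([ray(c,u,v,z)[:2] for u,v in px])*1000;print(n,len(px),np.median(P[k>0],0).round(4),cv2.minAreaRect(W.astype(np.float32)),W.min(0),W.max(0))
print(s["eef_pos"],s["tcp_rot"],s["contact_force"])
E
```

```text
time: 1.88
eef_pos: [0.5968, 0.3526, 0.2089]
tcp_rot: [0.712, 0.703, -0.0, -0.0]
contact_force: [-0.1, -0.4, -0.3]
opening: 1.002
finger_force: 0.0
plate 11543 [0.607  0.3562 0.0051] ((601.7508544921875, 350.5990295410156), (126.09861755371094, 149.6172332763672), 89.17349243164062) [526.23494414 286.66927985] [676.91273948 414.68468111]
bar 650 [0.5979 0.3528 0.0357] ((597.6837768554688, 350.33795166015625), (91.08914184570312, 9.23866081237793), 88.46449279785156) [591.93274339 304.78686628] [603.0874654  395.87335644]
[0.59693552 0.35258474 0.20897136] [ 7.11700710e-01  7.02482810e-01 -7.00628298e-06 -3.81281112e-05] [ 0.19560168 -0.15031224 -0.13139978]
```

```bash
python3 -m pendant '[{"dx":-0.2,"dy":0.1,"dz":4,"twist":0},{"dx":-0.2,"dy":0.1,"dz":8,"twist":0},{"dx":-0.2,"dy":0.1,"dz":12,"twist":0},{"dx":-0.2,"dy":0.1,"dz":15,"twist":0},{"dx":-0.2,"dy":0.1,"dz":17.5,"twist":0},{"dx":-0.2,"dy":0.1,"dz":19,"twist":0},{"dx":-0.2,"dy":0.1,"dz":19.6,"twist":0},{"dx":-0.2,"dy":0.1,"dz":19.6,"twist":0},{"dx":-0.2,"dy":0.1,"dz":19.6,"twist":0}]' 60
python3 -m pendant '[{"dx":0,"dy":0,"dz":0,"twist":0},{"dx":0,"dy":0,"dz":0,"twist":0},{"dx":0,"dy":0,"dz":0,"twist":0},{"dx":0,"dy":0,"dz":0,"twist":0},{"dx":0,"dy":0,"dz":0,"twist":0},{"dx":0,"dy":0,"dz":0,"twist":0},{"dx":0,"dy":0,"dz":0,"twist":0},{"dx":0,"dy":0,"dz":0,"twist":0}]' 0 110
```

```text
time: 3.05
eef_pos: [0.5998, 0.35, 0.0143]
tcp_rot: [0.712, 0.702, 0.001, 0.0]
contact_force: [0.3, 0.2, 0.0]
opening: 0.604
finger_force: 0.0
time: 4.05
eef_pos: [0.5996, 0.3498, 0.0136]
tcp_rot: [0.712, 0.702, 0.001, 0.0]
contact_force: [0.8, -0.2, 5.4]
opening: 0.001
finger_force: 2.6
```

Run:
```python
from h import *
c=cam("wrist");save(c,"w2.png",1.5)
s=ctrl.get_state();print(s["eef_pos"],s["opening"],s["finger_force"],s["contact_force"],s["wrist_torque"])
```

```text
[0.59959611 0.34977255 0.01364933] 0.0007369375254175139 2.6367914787806512 [-0.25418428  0.6016268   5.13561703] [-0.01480861 -0.06245064  0.0448089 ]
```

View pics/w2.png

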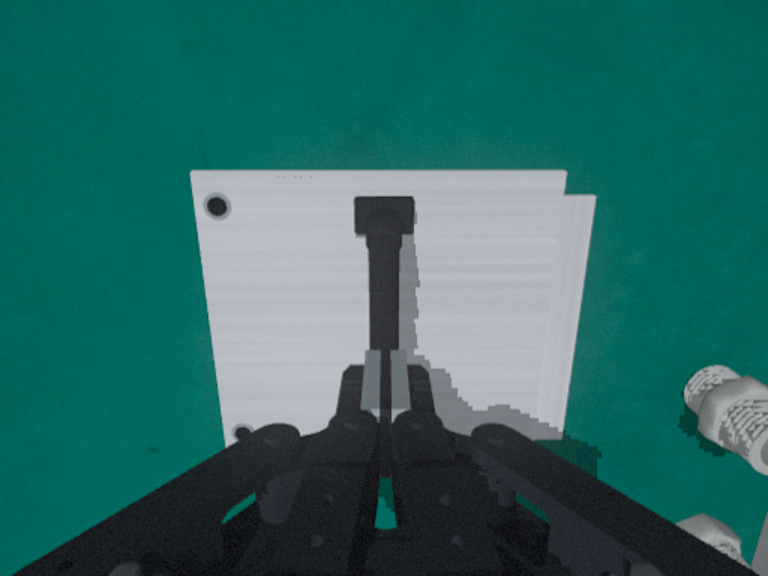

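The picture shows the pads over bar column 385, rows 350-420, with a gap narrower than the bar, so the grasp looks doubtful. I'll check the heights with depth.

Run:
```python
from h import *
c=cam("wrist");P=cloud(c)*1000
for r in (190,210,225,238,246,255,262,272): print(r,[(u,*P[r,u].round(0).astype(int).tolist()) for u in range(236,280,4)])
```

```text
190 [(236, 588, 369, 4), (240, 590, 370, 5), (244, 592, 370, 6), (248, 596, 380, 35), (252, 598, 380, 36), (256, 600, 381, 37), (260, 602, 380, 35), (264, 603, 380, 34), (268, 606, 369, 4), (272, 609, 369, 5), (276, 611, 369, 5)]
210 [(236, 587, 357, 5), (240, 590, 357, 5), (244, 592, 357, 5), (248, 595, 370, 35), (252, 597, 370, 36), (256, 599, 370, 36), (260, 601, 370, 36), (264, 603, 370, 35), (268, 606, 357, 6), (272, 609, 357, 5), (276, 611, 356, 4)]
225 [(236, 587, 347, 6), (240, 589, 347, 4), (244, 592, 347, 5), (248, 595, 361, 35), (252, 597, 362, 36), (256, 599, 361, 36), (260, 601, 362, 36), (264, 603, 361, 34), (268, 606, 347, 6), (272, 609, 346, 4), (276, 611, 346, 5)]
238 [(236, 586, 338, 5), (240, 589, 338, 5), (244, 593, 359, 44), (248, 595, 359, 45), (252, 597, 359, 45), (256, 599, 359, 45), (260, 601, 359, 45), (264, 603, 359, 45), (268, 605, 360, 46), (272, 609, 338, 5), (276, 611, 338, 5)]
246 [(236, 589, 355, 45), (240, 591, 355, 44), (244, 594, 359, 53), (248, 596, 359, 52), (252, 597, 359, 52), (256, 599, 359, 53), (260, 601, 359, 52), (264, 603, 359, 52), (268, 605, 359, 52), (272, 607, 355, 46), (276, 609, 355, 45)]
255 [(236, 590, 355, 53), (240, 592, 355, 53), (244, 594, 359, 60), (248, 596, 359, 60), (252, 598, 360, 61), (256, 599, 359, 60), (260, 601, 359, 60), (264, 603, 358, 59), (268, 604, 359, 60), (272, 606, 355, 54), (276, 608, 355, 53)]
262 [(236, 590, 355, 59), (240, 600, 430, 179), (244, 594, 360, 67), (248, 596, 359, 65), (252, 598, 360, 67), (256, 599, 360, 67), (260, 601, 359, 66), (264, 603, 359, 66), (268, 604, 359, 66), (272, 606, 360, 67), (276, 608, 355, 60)]
272 [(236, 591, 355, 67), (240, 593, 359, 73), (244, 594, 359, 73), (248, 596, 359, 73), (252, 598, 359, 73), (256, 599, 359, 73), (260, 601, 359, 73), (264, 602, 359, 73), (268, 604, 359, 73), (272, 606, 359, 72), (276, 607, 355, 68)]
```

```bash
python3 -m pendant '[{"dx":0,"dy":0,"dz":0,"twist":0},{"dx":0,"dy":0,"dz":0,"twist":0},{"dx":0,"dy":0,"dz":0,"twist":0},{"dx":0,"dy":0,"dz":0,"twist":0},{"dx":0,"dy":0,"dz":0,"twist":0}]' 45
python3 - <<'E'
from h import *
c=cam("wrist");save(c,"w3.png",1.5);P=cloud(c)*1000
print(ctrl.get_state()["eef_pos"])
for r in (225,232,238,246,255,262): print(r,[(u,*P[r,u].round(0).astype(int).tolist()) for u in range(208,308,6)])
E
```

```text
time: 4.78
eef_pos: [0.5986, 0.3495, 0.0125]
tcp_rot: [0.712, 0.702, -0.0, -0.0]
contact_force: [0.4, 0.6, 0.4]
opening: 0.446
finger_force: 0.0
[0.59875145 0.3495067  0.01259478]
225 [(208, 569, 347, 5), (214, 572, 347, 4), (220, 576, 347, 5), (226, 580, 347, 5), (232, 583, 347, 4), (238, 587, 347, 5), (244, 591, 347, 5), (250, 595, 362, 35), (256, 598, 362, 35), (262, 601, 362, 36), (268, 605, 348, 6), (274, 609, 347, 5), (280, 613, 347, 6), (286, 616, 347, 5), (292, 620, 346, 4), (298, 624, 346, 4), (304, 627, 347, 5)]
232 [(208, 568, 342, 4), (214, 572, 343, 5), (220, 576, 343, 5), (226, 580, 343, 5), (232, 583, 343, 5), (238, 587, 343, 6), (244, 591, 342, 5), (250, 595, 358, 35), (256, 598, 359, 37), (262, 601, 358, 36), (268, 605, 342, 4), (274, 609, 342, 5), (280, 613, 343, 6), (286, 616, 342, 5), (292, 620, 342, 5), (298, 624, 342, 6), (304, 627, 342, 5)]
238 [(208, 575, 359, 43), (214, 578, 359, 44), (220, 576, 339, 5), (226, 579, 339, 6), (232, 583, 338, 4), (238, 587, 338, 5), (244, 590, 338, 5), (250, 595, 354, 35), (256, 598, 355, 36), (262, 601, 355, 36), (268, 605, 338
[... 483 characters left out ...]
 [(208, 578, 359, 59), (214, 579, 356, 54), (220, 575, 326, 4), (226, 579, 327, 5), (232, 583, 327, 6), (238, 586, 326, 4), (244, 590, 326, 5), (250, 595, 345, 35), (256, 598, 344, 35), (262, 601, 345, 36), (268, 605, 326, 5), (274, 609, 326, 5), (280, 613, 326, 5), (286, 617, 326, 5), (292, 620, 325, 4), (298, 618, 353, 50), (304, 619, 359, 60)]
262 [(208, 578, 359, 65), (214, 579, 353, 54), (220, 575, 322, 5), (226, 579, 322, 5), (232, 582, 321, 5), (238, 586, 321, 4), (244, 590, 321, 5), (250, 595, 340, 35), (256, 598, 341, 36), (262, 601, 340, 36), (268, 605, 321, 5), (274, 609, 321, 5), (280, 613, 321, 5), (286, 617, 320, 4), (292, 620, 321, 5), (298, 618, 351, 52), (304, 618, 358, 64)]
```

View pics/w3.png

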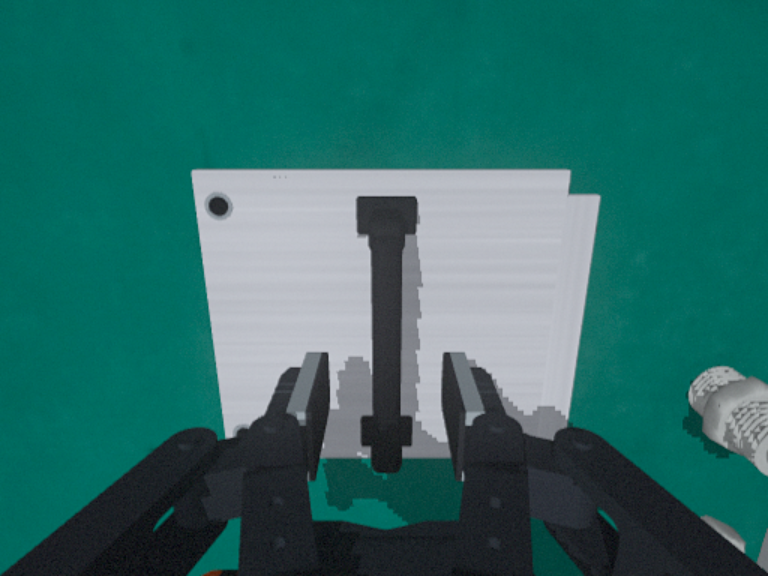

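The open fingers straddle the bar at px (387,330), but the pad ends measure about z = 40 mm while the TCP reads 12.6 mm. The pads had closed on top of the bar, which also fits the 5 N push, so the real tips are about 23 mm above the stated TCP. I'll go lower in checked steps.

```bash
python3 -m pendant '[{"dx":0,"dy":0,"dz":0.5,"twist":0},{"dx":0,"dy":0,"dz":1.0,"twist":0},{"dx":0,"dy":0,"dz":1.4,"twist":0},{"dx":0,"dy":0,"dz":1.4,"twist":0},{"dx":0,"dy":0,"dz":1.4,"twist":0}]'
python3 - <<'E'
from h import *
c=cam("wrist");P=cloud(c)*1000;I=c["img"]
print(ctrl.get_state()["eef_pos"])
for u in (208,212,214,300,304): print(u,[(r,P[r,u].round(0).astype(int).tolist()) for r in range(224,244,2)])
E
```

```text
time: 5.45
eef_pos: [0.599, 0.3496, -0.0011]
tcp_rot: [0.712, 0.702, 0.0, 0.0]
contact_force: [-0.3, 0.2, 0.1]
opening: 0.444
finger_force: 0.0
[ 0.59910089  0.34961867 -0.00098614]
208 [(224, [572, 355, 4]), (226, [572, 353, 5]), (228, [571, 352, 5]), (230, [571, 351, 5]), (232, [571, 350, 4]), (234, [571, 349, 5]), (236, [575, 360, 28]), (238, [576, 359, 30]), (240, [576, 359, 32]), (242, [576, 359, 34])]
212 [(224, [574, 355, 6]), (226, [574, 353, 4]), (228, [574, 353, 6]), (230, [574, 351, 6]), (232, [574, 350, 5]), (234, [574, 349, 6]), (236, [577, 359, 27]), (238, [578, 359, 30]), (240, [578, 359, 31]), (242, [578, 359, 34])]
214 [(224, [575, 355, 5]), (226, [575, 353, 5]), (228, [575, 352, 5]), (230, [575, 351, 5]), (232, [575, 349, 4]), (234, [575, 349, 5]), (236, [578, 359, 28]), (238, [579, 359, 30]), (240, [579, 359, 32]), (242, [579, 359, 34])]
300 [(224, [623, 354, 5]), (226, [623, 352, 4]), (228, [623, 352, 6]), (230, [623, 350, 5]), (232, [623, 349, 6]), (234, [623, 348, 5]), (236, [620, 359, 28]), (238, [620, 358, 30]), (240, [619, 359, 33]), (242, [619, 359, 34])]
304 [(224, [625, 354, 5]), (226, [626, 352, 4]), (228, [626, 351, 4]), (230, [626, 350, 5]), (232, [626, 349, 5]), (234, [626, 348, 6]), (236, [622, 358, 28]), (238, [622, 359, 30]), (240, [621, 359, 33]), (242, [621, 359, 34])]
```

```bash
python3 -m pendant '[{"dx":0,"dy":0,"dz":0.5,"twist":0},{"dx":0,"dy":0,"dz":1.0,"twist":0},{"dx":0,"dy":0,"dz":1.0,"twist":0},{"dx":0,"dy":0,"dz":1.0,"twist":0}]'
python3 -m pendant '[{"dx":0,"dy":0,"dz":0,"twist":0},{"dx":0,"dy":0,"dz":0,"twist":0},{"dx":0,"dy":0,"dz":0,"twist":0},{"dx":0,"dy":0,"dz":0,"twist":0},{"dx":0,"dy":0,"dz":0,"twist":0},{"dx":0,"dy":0,"dz":0,"twist":0}]' 0 110
```

```text
time: 6.0
eef_pos: [0.5989, 0.3495, -0.0113]
tcp_rot: [0.712, 0.702, -0.0, -0.0]
contact_force: [-0.5, 0.1, 0.0]
opening: 0.445
finger_force: 0.0
time: 6.75
eef_pos: [0.5992, 0.3497, -0.0107]
tcp_rot: [0.712, 0.702, 0.0, 0.0]
contact_force: [-0.6, -0.8, 3.6]
opening: 0.089
finger_force: 107.9
```

Gripped: opening 0.089, 108 N. Next I lift, and check the vise heights along the route.

```bash
python3 -m pendant '[{"dx":0,"dy":0,"dz":-1,"twist":0},{"dx":0,"dy":0,"dz":-3,"twist":0},{"dx":0,"dy":0,"dz":-6,"twist":0},{"dx":0,"dy":0,"dz":-9,"twist":0},{"dx":0,"dy":0,"dz":-11,"twist":0},{"dx":0,"dy":0,"dz":-12,"twist":0},{"dx":0,"dy":0,"dz":-12,"twist":0},{"dx":0,"dy":0,"dz":-12,"twist":0}]'
python3 - <<'E'
import numpy as np
P=np.load("topP.npy");q=P[225:325,275:335].reshape(-1,3)
for x in np.arange(.28,.50,.02):
    s=q[(abs(q[:,0]-x)<.01)&(q[:,2]<.3)];print(round(x,2),s[:,2].max().round(3) if len(s) else None)
E
```

```text
time: 7.75
eef_pos: [0.5979, 0.3492, 0.1071]
tcp_rot: [0.712, 0.702, -0.001, -0.001]
contact_force: [0.3, -0.5, -4.6]
opening: 0.093
finger_force: 107.5
0.28 0.058
0.3 0.075
0.32 0.077
0.34 0.074
0.36 0.072
0.38 0.075
0.4 0.078
0.42 0.059
0.44 0.008
0.46 0.008
0.48 None
```

```bash
python3 -m pendant '[{"dx":-3,"dy":-0.7,"dz":0,"twist":0},{"dx":-8,"dy":-1.8,"dz":0,"twist":0},{"dx":-13,"dy":-2.9,"dz":0,"twist":0},{"dx":-18,"dy":-4.0,"dz":0,"twist":0},{"dx":-23,"dy":-5.1,"dz":0,"twist":0},{"dx":-27,"dy":-6,"dz":0,"twist":0},{"dx":-29.5,"dy":-6.5,"dz":0,"twist":0},{"dx":-30.1,"dy":-6.6,"dz":0,"twist":0},{"dx":-30.1,"dy":-6.6,"dz":0,"twist":0},{"dx":-30.1,"dy":-6.6,"dz":0,"twist":0}]'
python3 - <<'E'
from h import *
s=ctrl.get_state();print(s["eef_pos"],s["tcp_rot"])
c=cam("wrist");save(c,"w4.png",1.5)
c=cam("top");P=cloud(c);I=c["img"].astype(int)
cv2.imwrite("pics/t4.png",cv2.resize(c["img"][120:240,260:400,::-1],None,fx=4,fy=4))
m=np.zeros(I.shape[:2],bool);m[130:240,270:370]=1
k=m&(I.min(2)>140)&(abs(P[...,2]-.123)<.012);px=np.argwhere(k)[:,::-1]
W=np.array([ray(c,u,v,.1225)[:2] for u,v in px])*1000;print(len(px),np.median(P[k],0),cv2.minAreaRect(W.astype(np.float32)))
E
```

```text
time: 9.0
eef_pos: [0.5285, 0.0504, 0.1085]
tcp_rot: [0.712, 0.702, -0.0, -0.0]
contact_force: [-0.3, -0.5, -2.6]
opening: 0.095
finger_force: 107.6
[0.52845527 0.05040589 0.10854972] [ 7.12032018e-01  7.02146943e-01 -2.72865808e-05 -2.72793231e-04]
650 [0.53624491 0.09913898 0.12380757] ((532.2926635742188, 52.85141372680664), (124.29840850830078, 148.28118896484375), 89.4561996459961)
```

View pics/w4.png

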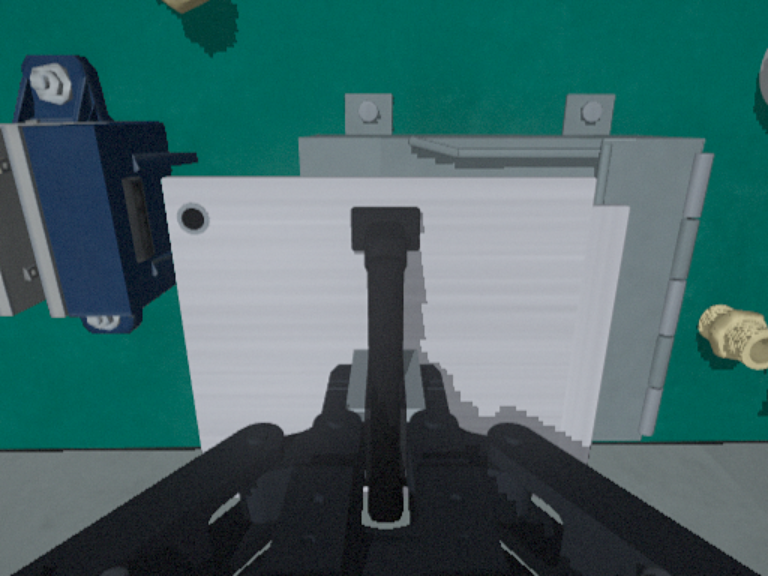

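The wrist image shows the cover level above the box, tongue edge at columns 595-628 and the flap at columns 600-700. The box's +y edge is on row 138 and the cover's +y edge on row 178. Now I compute the lateral offset from those.

Run:
```python
from h import *
c=cam("wrist");P=cloud(c)
g=lambda u,v,z:(ray(c,u/1.5,v/1.5,z)*1000).round(1)[:2]
z=.1235;print("cover edge",g(163,178,z),g(593,178,z),"tongue corner",g(628,207,z))
print("box edge",g(300,138,.06),g(590,138,.06),"flap",g(610,139,.073),g(702,139,.073),"flap front",g(601,175,.073))
d=P*1000
for u,v in((250,190),(300,200),(500,250),(585,250),(420,142)): print(u,v,d[int(v/1.5),int(u/1.5)].round(1))
for u in (210,240,280,320,360,390): # depth edges: box and cover +y
    col=d[:,u]; b=np.argmax(col[60:,2]>45)+60; e=np.argmax(col[60:,2]>110)+60; print(u,b,col[b].round(1),e,col[e].round(1))
```

```text
cover edge [459.3 115.2] [595.  113.2] tongue corner [607.4 103.8]
box edge [492.3 124.7] [619.2 122.9] flap [622.  122.8] [659.8 122.3] flap front [620.2 108.3]
250 190 [486.3 111.5 124.3]
300 200 [502.  107.8 123.7]
500 250 [566.7  90.7 124.3]
585 250 [594.7  90.4 124.7]
420 142 [544.2 123.1  69. ]
210 92 [498.9 124.7  60.3] 118 [507.1 114.7 122.3]
240 92 [518.5 124.3  59.1] 118 [521.4 114.5 123.2]
280 92 [544.9 123.9  58.7] 118 [540.5 114.1 121.8]
320 92 [571.1 123.6  59.9] 118 [559.3 114.  123.4]
360 92 [597.9 123.1  58.2] 118 [578.8 113.5 121.7]
390 92 [618.6 122.7  56. ] 118 [592.8 113.4 122.4]
```

```bash
python3 -m pendant '[{"dx":-0.2,"dy":0,"dz":1,"twist":0},{"dx":-0.2,"dy":0,"dz":2.5,"twist":0},{"dx":-0.2,"dy":0,"dz":4,"twist":0},{"dx":-0.2,"dy":0,"dz":4.8,"twist":0},{"dx":-0.2,"dy":0,"dz":5.1,"twist":0},{"dx":-0.2,"dy":0,"dz":5.1,"twist":0},{"dx":-0.2,"dy":0,"dz":5.1,"twist":0}]'
python3 -m pendant '[{"dx":0,"dy":0,"dz":0.2,"twist":0},{"dx":0,"dy":0,"dz":0.4,"twist":0},{"dx":0,"dy":0,"dz":0.4,"twist":0},{"dx":0,"dy":0,"dz":0.4,"twist":0}]'
python3 -c "
from h import *
print(ctrl.get_state()['wrist_torque'])"
```

```text
time: 10.02
eef_pos: [0.529, 0.0475, 0.0584]
tcp_rot: [0.712, 0.702, 0.0, 0.0]
contact_force: [-0.3, 0.3, -2.5]
opening: 0.089
finger_force: 107.6
time: 10.52
eef_pos: [0.5289, 0.0475, 0.0545]
tcp_rot: [0.712, 0.702, 0.0, 0.0]
contact_force: [-0.3, 0.2, 1.7]
opening: 0.092
finger_force: 108.2
[-0.03663628  0.11498128  0.01422116]
```

```bash
python3 -m pendant '[{"dx":0,"dy":0,"dz":0.2,"twist":0},{"dx":0,"dy":0,"dz":0.4,"twist":0},{"dx":0,"dy":0,"dz":0.4,"twist":0},{"dx":0,"dy":0,"dz":0.4,"twist":0}]'
python3 - <<'E'
from h import *
s=ctrl.get_state();print(s['wrist_torque'],s["eef_pos"])
c=cam("wrist");d=cloud(c)*1000;save(c,"w5.png",1.5)
for u in (130,180,220,300,330,370): 
    col=d[:,u];print(u,[(v,col[v].round(1).tolist()) for v in (130,150,180)])
E
```

```text
time: 11.02
eef_pos: [0.5289, 0.0475, 0.0501]
tcp_rot: [0.712, 0.702, 0.0, 0.0]
contact_force: [0.9, 0.1, 3.0]
opening: 0.094
finger_force: 108.4
[-0.0044637   0.06366681 -0.04993318] [0.52887534 0.04750823 0.05013893]
130 [(130, [469.6, 107.1, 66.2]), (150, [468.1, 97.4, 66.1]), (180, [465.6, 82.0, 65.5])]
180 [(130, [493.0, 106.5, 65.1]), (150, [492.4, 97.1, 66.4]), (180, [490.9, 81.8, 66.1])]
220 [(130, [529.7, 128.2, 215.1]), (150, [511.7, 96.7, 66.1]), (180, [510.9, 81.5, 66.1])]
300 [(130, [550.2, 105.8, 66.5]), (150, [550.6, 95.9, 65.4]), (180, [550.9, 80.8, 66.3])]
330 [(130, [564.7, 105.3, 65.1]), (150, [565.0, 95.9, 66.4]), (180, [566.0, 80.5, 65.9])]
370 [(130, [583.5, 105.2, 66.2]), (150, [584.7, 95.3, 65.4]), (180, [586.1, 80.1, 65.7])]
```

View pics/w5.png

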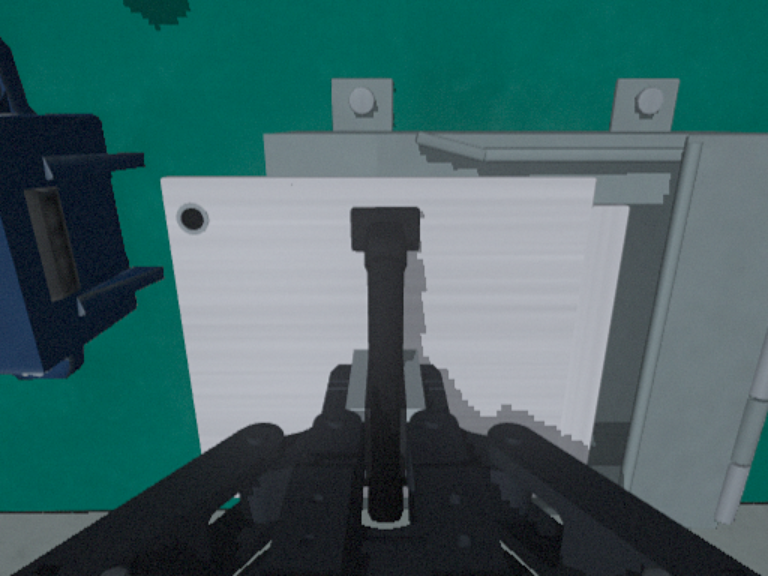

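The cover is level with its top at 66 mm (slot top 68), and its tongue edge at px (620,300) sits just short of the flap's front edge at column 660. Now I slide it in.

```bash
python3 -m pendant '[{"dx":0.05,"dy":0.5,"dz":0,"twist":0},{"dx":0.05,"dy":1.0,"dz":0,"twist":0},{"dx":0.05,"dy":1.5,"dz":0,"twist":0},{"dx":0.05,"dy":2.0,"dz":0,"twist":0},{"dx":0.05,"dy":2.5,"dz":0,"twist":0},{"dx":0.05,"dy":3.0,"dz":0,"twist":0},{"dx":0.05,"dy":3.0,"dz":0,"twist":0},{"dx":0.05,"dy":3.0,"dz":0,"twist":0}]'
python3 - <<'E'
from h import *
s=ctrl.get_state();print(s['wrist_torque'],s["eef_pos"],s["contact_force"])
c=cam("wrist");d=cloud(c)*1000
for u,v in ((140,150),(220,170),(300,140),(360,150)): print(u,v,d[v,u].round(1))
q=d[90:200,440:510].reshape(-1,3);print("flap z", np.percentile(q[:,2],[5,50,95]).round(1))
E
```

```text
time: 12.08
eef_pos: [0.5583, 0.0478, 0.0499]
tcp_rot: [0.712, 0.702, -0.0, -0.0]
contact_force: [-2.0, -0.5, 4.1]
opening: 0.093
finger_force: 108.7
[0.07182093 0.47963741 0.03498178] [0.55826594 0.04778971 0.04987524] [-2.01278592 -0.4581325   4.14949332]
140 150 [502.7  97.8  66.7]
220 170 [540.5  86.8  65.5]
300 140 [579.8 101.2  65.5]
360 150 [609.3  95.7  64.9]
flap z [ 1.  70.2 73.6]
```

```bash
python3 -m pendant '[{"dx":0,"dy":0.4,"dz":0,"twist":0},{"dx":0,"dy":0.8,"dz":0,"twist":0},{"dx":0,"dy":1.2,"dz":0,"twist":0},{"dx":0,"dy":1.5,"dz":0,"twist":0},{"dx":0,"dy":1.5,"dz":0,"twist":0},{"dx":0,"dy":1.5,"dz":0,"twist":0}]'
python3 -m pendant '[{"dx":0,"dy":0.2,"dz":0,"twist":0},{"dx":0,"dy":0.4,"dz":0,"twist":0},{"dx":0,"dy":0.4,"dz":0,"twist":0},{"dx":0,"dy":0.4,"dz":0,"twist":0}]'
```

```text
time: 12.88
eef_pos: [0.5729, 0.0475, 0.0499]
tcp_rot: [0.712, 0.702, -0.001, -0.001]
contact_force: [-3.9, -0.4, 4.9]
opening: 0.097
finger_force: 108.9
time: 13.38
eef_pos: [0.575, 0.0475, 0.0498]
tcp_rot: [0.712, 0.702, -0.002, -0.002]
contact_force: [-9.2, 0.4, 9.6]
opening: 0.088
finger_force: 109.5
```

```bash
python3 -m pendant '[{"dx":0,"dy":0.15,"dz":0,"twist":0},{"dx":0,"dy":0.15,"dz":0,"twist":0},{"dx":0,"dy":0.15,"dz":0,"twist":0}]'
python3 -m pendant '[{"dx":0,"dy":0,"dz":0.15,"twist":0},{"dx":0,"dy":0,"dz":0.3,"twist":0},{"dx":0,"dy":0,"dz":0.3,"twist":0},{"dx":0,"dy":0,"dz":0.3,"twist":0}]'
python3 -c "
from h import *
print(ctrl.get_state()['wrist_torque'])"
```

```text
time: 13.75
eef_pos: [0.5748, 0.0475, 0.0496]
tcp_rot: [0.712, 0.702, -0.004, -0.004]
contact_force: [-13.2, -0.6, 13.1]
opening: 0.092
finger_force: 109.9
time: 14.25
eef_pos: [0.5747, 0.0475, 0.0492]
tcp_rot: [0.712, 0.702, -0.005, -0.004]
contact_force: [-20.0, -0.2, 25.9]
opening: 0.092
finger_force: 111.7
[-0.04665293  3.06760917 -0.04384002]
```

It is hard against the stop. I'll ease the forward push, which was tilting the tool, then check the plate is level.

```bash
python3 -m pendant '[{"dx":0,"dy":-0.15,"dz":0.1,"twist":0},{"dx":0,"dy":-0.25,"dz":0.1,"twist":0},{"dx":0,"dy":-0.25,"dz":0.1,"twist":0},{"dx":0,"dy":-0.25,"dz":0.1,"twist":0}]'
cat > chk.py <<'E'
from h import *
s=ctrl.get_state();print(s['wrist_torque'],s["eef_pos"],s["contact_force"],s["tcp_rot"])
c=cam("wrist");d=cloud(c)*1000;I=c["img"].astype(int);save(c,"wc_%d.png"%(s["time"]*100),1.5)
g=np.zeros(I.shape[:2],bool);g[125:250,110:420]=1
m=g&(I.min(2)>110)&(abs(d[...,2]-65)<4);q=d[m]
for _ in range(2):
    A=np.c_[q[:,:2]-[579,49],np.ones(len(q))];k=np.linalg.lstsq(A,q[:,2],rcond=None)[0];r=abs(A@k-q[:,2]);q=q[r<1.5]
print(len(q),"slopes",k[:2].round(4),"z0",k[2].round(2),"front",(k[2]-75*k[0]).round(2),"tongue",(k[2]+75*k[0]).round(2),"xmin",np.percentile(q[:,0],.2))
f=d[70:200,430:500];f=f[(f[...,2]>62)&(f[...,2]<85)];A=np.c_[f[:,:2]-[640,49],np.ones(len(f))];k=np.linalg.lstsq(A,f[:,2],rcond=None)[0];print("flap",len(f),k.round(3))
E
python3 chk.py
```

```text
time: 14.75
eef_pos: [0.5749, 0.0474, 0.0492]
tcp_rot: [0.712, 0.702, -0.002, -0.002]
contact_force: [-15.2, -0.3, 23.6]
opening: 0.095
finger_force: 111.6
[ 2.25537648e-03  2.32320860e+00 -2.88383970e-02] [0.57489145 0.04744301 0.04920801] [-15.23074947  -0.26173453  23.60958904] [ 0.71212186  0.7020499  -0.00214162 -0.00195368]
24008 slopes [ 0.0009 -0.0004] z0 64.96 front 64.89 tongue 65.03 xmin 504.6969108755237
flap 2404 [ 2.6800e-01 -2.0000e-02  6.7613e+01]
```

```bash
ls pics; cp pics/wc_14*.png pics/home.png
python3 - <<'E'
from h import *
c=cam("wrist");d=cloud(c)*1000
print([(u,d[r,u].round(1).tolist()) for r in (110,140) for u in range(405,512,8)])
E
```

```text
scene0.png
t4.png
top0.png
w1.png
w2.png
w3.png
w4.png
w5.png
wc_1475.png
[(405, [642.4, 114.7, 70.4]), (413, [646.3, 114.6, 69.6]), (421, [649.0, 114.7, 71.4]), (429, [653.1, 114.6, 70.4]), (437, [656.7, 114.5, 70.4]), (445, [659.3, 114.6, 72.1]), (453, [662.0, 114.7, 73.4]), (461, [710.1, 107.8, 2.6]), (469, [716.1, 107.7, 1.5]), (477, [721.1, 107.6, 1.9]), (485, [726.9, 107.5, 1.1]), (493, [732.1, 107.4, 1.3]), (501, [737.2, 107.4, 1.5]), (509, [742.3, 107.3, 1.8]), (405, [644.6, 101.0, 69.6]), (413, [648.4, 100.9, 69.3]), (421, [651.6, 101.1, 70.3]), (429, [655.2, 101.1, 70.6]), (437, [659.0, 101.0, 70.3]), (445, [660.8, 101.5, 73.4]), (453, [664.8, 101.3, 72.9]), (461, [714.8, 87.7, 1.3]), (469, [719.0, 87.9, 3.2]), (477, [725.6, 87.5, 1.4]), (485, [731.3, 87.4, 1.1]), (493, [736.1, 87.5, 2.0]), (501, [742.2, 87.2, 1.1]), (509, [747.6, 87.2, 1.1])]
```

View pics/home.png

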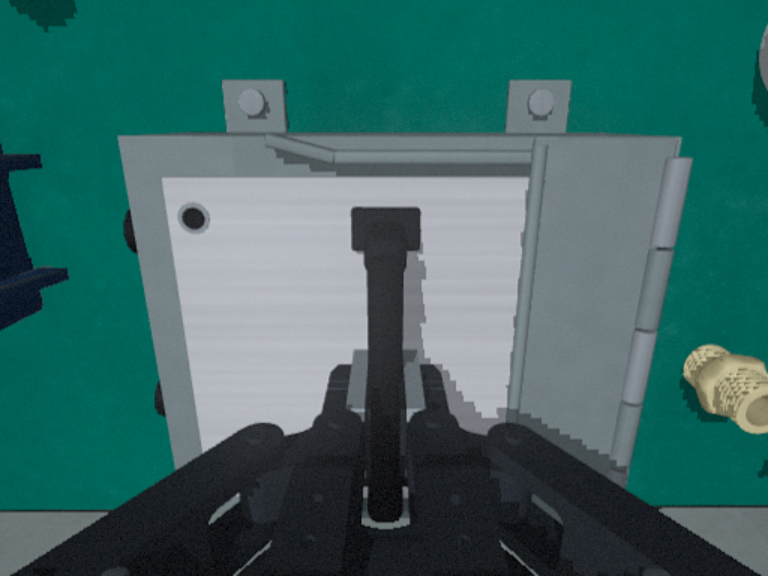

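The flap is closed and flat at about 70 mm (front edge at column 530). The tongue is under it, and the front screw hole at px (193,218) lies over the flange. I'll let it settle and hand in.

```bash
python3 -m pendant '[{"dx":0,"dy":0,"dz":0.05,"twist":0},{"dx":0,"dy":0,"dz":0.05,"twist":0},{"dx":0,"dy":0,"dz":0.05,"twist":0},{"dx":0,"dy":0,"dz":0.05,"twist":0}]'
python3 -c "
from plant import ctrl
print(ctrl.sign_off())"
```

```text
time: 15.35
eef_pos: [0.5749, 0.0475, 0.0492]
tcp_rot: [0.712, 0.702, -0.002, -0.002]
contact_force: [-17.2, 0.2, 26.5]
opening: 0.093
finger_force: 111.9
the job is handed in; nothing more can be done
None
```

I handed the job in at 15.35 s with the cover against the end stop under the closed flap, measured flat on its seat and held down with about 26 N; the plunger's travel could not be measured, and sign-off gave no verdict.

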